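# Unlock the stall's steel case and swing its lid back to its stop

### The job

Open the blue steel case for the day: turn the orange-winged lock pin until its crossbar comes free of the lock, draw it out and set it down on the counter beside the case without dropping it. Then lift the lid by its front lip, without letting it fall shut or slam, and swing it all the way back until it rests open on its stop. Leave the other things on the counter where they are.

Things in the scene. Friction and masses are not known exactly. Their poses are not given: they have to be found in the camera images.
- case: blue steel case fixed to the counter, its front (lock and lip) facing roughly to the robot's right (-y), 140 mm deep (x) x 200 mm wide (y), walls 84 mm high and 4 mm thick. Origin at the centre of its underside; its x axis points from the front to the hinge side, z up.
- lid (a joint): angle of the case's lid in rad: 0 shut, 1.9 on its stop, leaning back past upright; below about 1.57 it falls shut by itself. A 4 mm plate of 0.3 to 0.55 kg, underside 84 mm above the counter when shut. Its front lip overhangs the case's front wall by 28 mm; within 33 mm of the middle a tongue of the lid reaches 55 mm out over the lock bracket (46 to 73 mm above the counter).
- lip_left (a point): middle of the free part of the lid's front lip on the case's +y side, on its front edge: rounded, 6 mm thick, free along 65 mm of its length centred here, with nothing beneath it. Moves with the lid.
- lip_right (a point): the same on the case's -y side.
- hinge_line (a point): middle of the lid's hinge line, 84 mm up, 70 mm behind the case's centre; the hinge runs along the case's y axis, and the lip is 168 mm from it.
- lock (a point): point on the lock's upright axis, level with the shut lid's top, 88 mm above the counter, 97.5 mm in front of the case's centre. Axes as the case's. The slot (10.5 x 29 mm) in the brass lock plate below the lid runs only roughly along the case's y axis: up to 0.25 rad off either way, differently each time, not measured; feel for it by pulling up gently at several angles.
- wing (a point): centre of the pin's orange wing, the part to grasp: 12 mm thick (the pin's x), 60 mm long (the pin's y, parallel to the crossbar), 34 mm tall, 53 mm above the pin's origin. At the start the wing stands 0.85 to 1.15 rad anticlockwise, seen from above, of the case's y axis.
- pin: steel lock pin, 70 mm tall, 0.12 kg; its origin is the centre of its bottom end, z up its axis. A 38 mm flange rests on the lid; a 7 mm shaft goes down through a 30 mm hole in the lid's tongue and the lock plate's slot. Its bottom crossbar (7 x 26 x 6 mm along its y) is caught under that plate with 4 mm of play; it passes when within 0.12 rad of the slot, and clears the lid after 32 mm of lift.
- steel_cup: plain grey steel drinking cup, 77 mm wide, 101 mm tall, left of the case. Bystander, to be left alone. Origin at the centre of its underside.
- shaker_2: glass spice shaker with red spice and a steel cap, 41 mm wide, 87 mm tall, left and behind. Bystander, to be left alone. Origin at the centre of its underside.
- tape_roll: roll of brown packing tape lying flat, 96 mm wide, 48 mm tall, right of the case. Bystander, to be left alone. Origin at the centre of its underside.
- price_3: small price card on a wooden foot, 24 x 62 x 59 mm, right and behind. Bystander, to be left alone. Origin at the centre of its underside.
- shaker_3: glass spice shaker with dark spice and a steel cap, 41 mm wide, 87 mm tall, right of the case. Bystander, to be left alone. Origin at the centre of its underside.

How it is judged:
By the outcome, as a careful person would: the job done as asked, in the order asked, and still so for the second after the job is handed in, with the robot touching nothing.
It also fails if it takes over 64 s, if anything falls off the work surface, if the arm or the gripper's body presses on something with over 40 N, if the wrist force passes 120 N, or if a joint passes its speed limit or range.

### The arm

A 6-joint arm with a two-finger parallel gripper is mounted at the origin on a cart in front of the work surface, level with it; the furniture and walls round the work are solid. World frame = base frame: x ahead of the robot, y to its left, z up, the work surface at z = 0. Lengths are in mm, angles in rad, forces in N, time in s.
With the tool pointing down it reaches from about 400 to 825 mm from the base axis. Payload 7 kg.
Tool frame: the origin (TCP) lies between the finger pads; the fingertips stand 17 mm ahead of it and the grasp point (between the pads) lies 2 mm behind it; y points along the fingers, z is the direction in which the jaws open and shut, and the axes are right-handed (so a half turn about y gives the same grasp; the last joint's range is limited). The gripper opens to 88 mm and grips with 3 to 60 N. Pads are 19 mm wide; open, the fingers measure 130 mm over their backs; the gripper's body (78 mm by 193 mm) begins 47 mm behind the grasp point.
Start: joints at [-0.895, 0.359, 0.012, 0, -1.224, -0.288], TCP at [255.225, -624.864, 243.561] pointing down, gripper open.
Joint ranges: [-3.07, 3.07], [-1.43, 2.12], [-1.02, 1.25], [-3.03, 1.67], [-3.05, -0], [-3.03, 3.03]. Speed limits (rad/s): [2.39, 2.39, 3.01, 3.14, 3.14, 3.14].

### API

Orientations are given as a 3x3 rotation matrix whose columns are the frame's x, y, z axes.
In Python, from station import * gives the robot as it stands. The module is installed in compiled form; this text tells all that it offers.
- The arm moves only by the tool drive_tool, never from a script. Its argument "increments" is a list that holds one entry, the list of rows, each a list of 7 numbers: the shift along the tool's x, y, z as a fraction of full scale, then the turn, a rotation vector about the tool's x, y, z as a fraction of full scale, then the closure, from -1 (fully open) to 1 (shut), so that 0 is half open. A call has 1 to 8 rows; each row is the pose to reach, as a shift and turn from the pose commanded when the call began, along the tool's axes at that moment; what a row does not reach only later rows make up. Full scale, the value 1, is 20 cm for a shift and 120 degrees for a turn. A row lasts 1/10 s, in which the tool goes at most 50 mm and 8.59 degrees, less where a joint would pass 70% of its speed; a pose out of reach is approached as far as the arm can. A call with a number of a shift or a turn outside -1 to 1 is refused whole. A call with a gripper value outside its range is refused whole. The fingers move at their own pace and stop on an object; "newtons" is the grip in N (left out, the last holds). Time passes only in rows, so rows that repeat a pose let the fingers close. It gives the time, the measured TCP pose, the force and the opening at its end, in the units of the state.
- get_state(): the state, without advancing time (a new reading comes with each control period).
- read_camera(name): name is "side" or "top"; returns the picture (480x640x3 uint8, blue, green, red); there is no depth.
- calibration(name): a dict with "fov_y" (degrees; the focal length in pixels is half the picture's height over the tangent of half this angle, whatever the lens; pixels are square), "cx", "cy" (the principal point, pixels), "R" (3x3) and "t" (3): a world point X has camera coordinates R X + t. Camera axes: x right, y down, z forward; pixel columns grow to the right and rows downward; lengths in mm; the calibration is good to about 2 mm. A picture is of the moment at which its call begins. calibration takes no time and is no camera call.
- finish_job(): hands the job in, once; it reports no verdict.
The state is a dict: "time": time; "joints": joint angles; "joint_vel": joint speeds; "joint_torque": joint torques, N m; "eef_pos": TCP position; "tcp_rot": TCP orientation; "force": force on the tool from outside, world axes, zero at the start; "torque": the same for the moment, N m; "finger_gap": opening from 0.0 (shut) to 1.0 (fully open).
Only numpy, scipy, OpenCV 4.12 (cv2) and the standard library are available. Lean on these libraries where they do the work, as an engineer would, in place of code of your own. Each camera call takes 0.05 s, during which the arm holds its last target. There are 200 camera calls.

## Working session

There is one attempt and no reset: what is moved stays moved. The work goes in short steps, Python scripts to look and compute and a tool call to move; the robot and the scene stay as the last step left them, time stands still between calls to the robot, and variables do not carry over. Pictures are saved under pics/ and viewed, about 8 in all and at most 12, crops included, and the job is handed in when it is done.

Besides the shell and the picture viewer there is one more tool, called after "Call:" in YAML: its name, and indented under it one key for each argument. drive_tool: Moves the arm, as the interface text tells. Its arguments: {"type":"object","properties":{"increments":{"type":"array"},"newtons":{"type":"number"}},"required":["increments"]}

```bash
mkdir -p pics
cat > h.py <<'E'
from station import *
import numpy as np, cv2
def cal(n):
    c=calibration(n); f=240/np.tan(np.radians(c["fov_y"])/2)
    return f,c["cx"],c["cy"],np.array(c["R"]),np.array(c["t"])
def atz(n,u,v,z):
    f,cx,cy,R,t=cal(n); d=R.T@np.array([(u-cx)/f,(v-cy)/f,1]); o=-R.T@t
    return o+d*(z-o[2])/d[2]
def proj(n,X):
    f,cx,cy,R,t=cal(n); p=R@np.array(X,float)+t; return np.array([cx+f*p[0]/p[2],cy+f*p[1]/p[2]])
E
python3 - <<'E'
from h import *
np.set_printoptions(precision=3,suppress=True)
for n in("side","top"):
    cv2.imwrite(f"pics/{n}0.png",read_camera(n)); c=cal(n); print(n,c[:3],"pos",-c[3].T@c[4],c[3].tolist())
s=get_state();print(s)
E
```

```text
side (np.float64(454.0041448972951), 319.48819686988486, 242.26454833872182) pos [387.508 900.616 800.118] [[-0.9852135221474176, -0.17019297920514967, 0.01971460390561575], [-0.11716744640131245, 0.5853246916565573, -0.8022884735810129], [0.12500442104851886, -0.7927353626314593, -0.5966108778357072]]
top (np.float64(537.8067366086174), 322.3392526866507, 234.8751368881647) pos [ 447.833  -33.774 1160.021] [[0.026235125574338727, -0.999591786214929, 0.011312785587378684], [-0.9948155858746313, -0.027218708002659946, -0.09798516232358914], [0.09825308283719583, -0.0086834823840009, -0.9951235746612948]]
{'time': 0.1, 'joints': array([-0.895,  0.359,  0.011, -0.   , -1.224, -0.288]), 'joint_vel': array([-0.002, -0.001,  0.003,  0.001, -0.   ,  0.   ]), 'joint_torque': array([ -0.002, -58.416,  29.375,   7.016,   0.01 ,  -0.   ]), 'eef_pos': array([ 255.064, -624.501,  242.729]), 'tcp_rot': array([[ 0.926, -0.001, -0.378],
       [ 0.378,  0.001,  0.926],
       [-0.   , -1.   ,  0.001]]), 'force': array([-0.081, -0.439, -0.482]), 'torque': array([-0.019,  0.032,  0.014]), 'finger_gap': 1.0007771055923118}
```

View pics/top0.png

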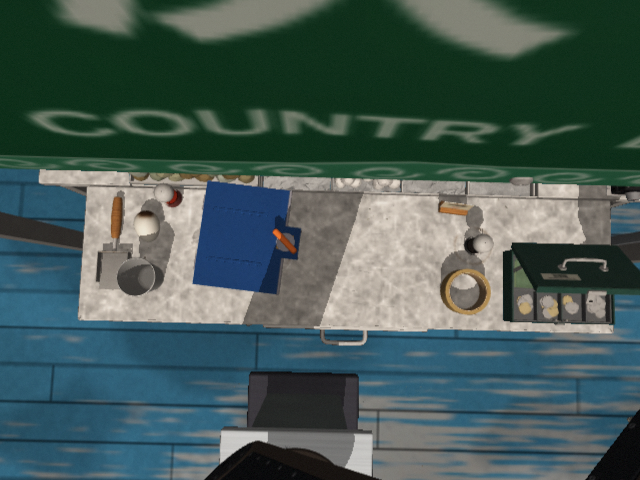

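View pics/side0.png

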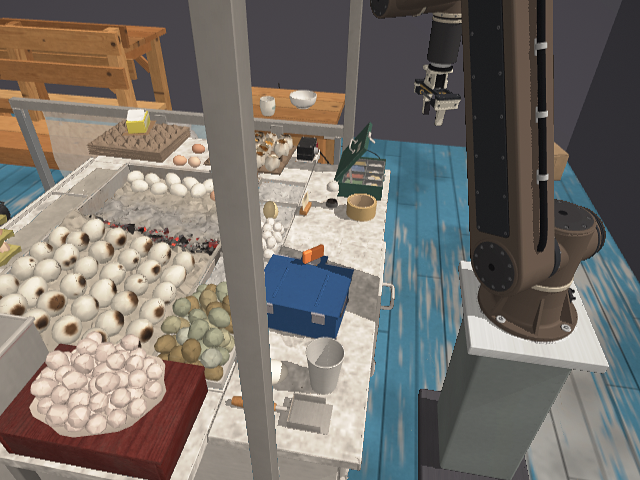

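Top view: the case is at about (240,238) with its front to the right. The orange wing is at about (285,241) and the tongue at about (288,243). Side view: the wing is at about (313,254) and the case at (305,292). I'll enlarge both.

Run:
```python
from h import *
a=cv2.imread("pics/top0.png")[165:310,175:320]; b=cv2.imread("pics/side0.png")[235:345,255:365]
a=cv2.resize(a,(580,580),interpolation=cv2.INTER_CUBIC)
cv2.imwrite("pics/topc.png",a);
```

```text
(no output)
```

View pics/topc.png

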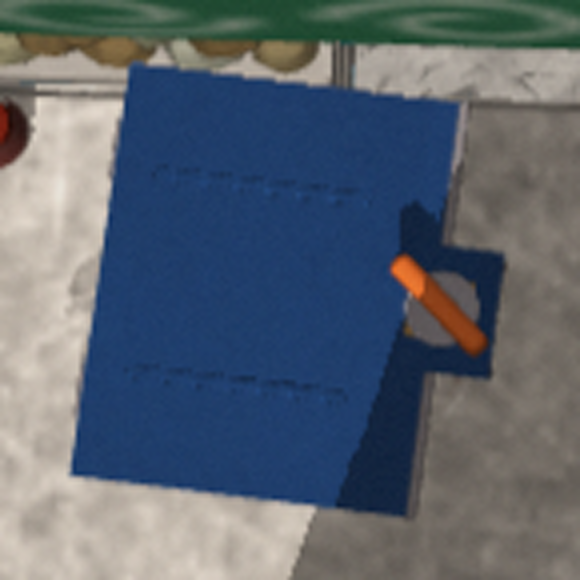

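Run:
```python
from h import *
np.set_printoptions(precision=1,suppress=True)
P=lambda u,v,z:atz("top",175+u/4,165+v/4,z)
q={k:P(*v) for k,v in dict(fl=(467,100,88),fr=(412,517,88),bl=(130,63,88),br=(72,475,88),t1=(505,255,88),t2=(490,378,88),flange=(443,310,90),w1=(405,266,126),w2=(478,346,126)).items()}
for k,v in q.items(): print(k,v)
n=lambda a,b:np.linalg.norm(q[a]-q[b])
print(n('fl','fr'),n('bl','br'),n('fl','bl'),n('fr','br'),n('w1','w2'))
an=lambda a,b:np.arctan2(*(q[b]-q[a])[[1,0]])
print("case y dir",an('fr','fl'),an('br','bl'),an('t2','t1'),"x axis dir",an('fl','bl'),an('fr','br'),"wing",an('w2','w1'))
m=P(441,308,126);print(m)
w=(q['w1']+q['w2'])/2;print(w, proj("side",[*w[:2],109]))
for x in [300,450,600]:
  print(atz("top",*proj("top",[x,0,0]),0))
```

```text
fl [643.  21.  88.]
fr [433.2  41.5  88. ]
bl [657.1 191.4  88. ]
br [449.5 210.3  88. ]
t1 [564.9  -0.5  88. ]
t2 [503.    5.1  88. ]
flange [536.2  29.5  90. ]
w1 [554.   46.4 126. ]
w2 [516.3   9.9 126. ]
210.76973900377521 208.4517397031415 171.04779219399842 169.5845949214493 52.44375087177018
case y dir -0.09762515677095661 -0.09069874570771931 -0.0905499067099347 x axis dir 1.4883079406176025 1.4747397847706707 wing 0.7678820279300459
[534.2  28.3 126. ]
[535.2  28.2 126. ] [315.2 253. ]
[300.  -0.   0.]
[450.  -0.   0.]
[600.  -0.   0.]
```

```bash
cat >> h.py <<'E'
def go(pos,yaw=None):
    "fractions (tool axes) from measured pose to world pos; yaw = world angle of tool z, tool kept down"
    s=get_state(); R=np.array(s["tcp_rot"]); p=np.array(s["eef_pos"])
    d=R.T@(np.array(pos)-p)/200
    y0=np.arctan2(R[1,2],R[0,2]); r=0
    if yaw is not None: r=-(yaw-y0)/np.radians(120)
    print("shift",d.round(3),"turn y",round(r,3),"yaw now",y0.round(3),"pos",p.round(1),"F",np.round(s["force"],1),"gap",round(s["finger_gap"]*88,1),"t",s["time"])
E
python3 - <<'E'
from h import *
np.set_printoptions(precision=3,suppress=True)
im=cv2.imread("pics/top0.png"); h=cv2.cvtColor(im,cv2.COLOR_BGR2HSV)
m=cv2.inRange(h,(3,150,90),(18,255,255)); m[:225]=0;m[262:]=0;m[:,:268]=0;m[:,302:]=0
ys,xs=np.nonzero(m); r=cv2.minAreaRect(np.c_[xs,ys].astype(np.float32)); print(len(xs),r)
W=np.array([atz("top",x,y,118)[:2] for x,y in zip(xs,ys)]); c=W.mean(0); u,s,v=np.linalg.svd(W-c,full_matrices=False); print(c,v[0],np.arctan(v[0][1]/v[0][0]),np.ptp((W-c)@v[0]),np.ptp((W-c)@v[1]))
go([535,28.5,330],0.8+np.pi/2)
E
```

```text
177 ((284.25, 240.25), (30.405588150024414, 5.656853675842285), 45.0)
[538.294  31.551] [-0.703 -0.711] 0.7914774994973522 59.45461442465218 11.407899362277046
shift [ 2.53  -0.433  2.494] turn y -0.197 yaw now 1.958 pos [ 255.1 -624.5  242.7] F [-0.1 -0.4 -0.5] gap 88.1 t 0.1
```

Call:
drive_tool:
  increments:
    - [[0.05,-0.15,0.05,0,0,0,-1],[0.15,-0.35,0.15,0,0,0,-1],[0.28,-0.43,0.28,0,0,0,-1],[0.42,-0.43,0.42,0,0,0,-1],[0.56,-0.43,0.56,0,0,0,-1],[0.7,-0.43,0.7,0,0,0,-1],[0.84,-0.43,0.84,0,0,0,-1]]

```text
time: 0.8
eef_pos: [347.4, -404.2, 329.3]
tcp_rot: [[0.926, -0.0, -0.378], [0.378, 0.0, 0.926], [-0.0, -1.0, 0.0]]
force: [0.5, 0.4, 0.1]
finger_gap: 0.999
```

Call:
drive_tool:
  increments:
    - [[0.14,0,0.14,0,0,0,-1],[0.28,0,0.28,0,0,0,-1],[0.42,0,0.42,0,0,0,-1],[0.56,0,0.56,0,0,0,-1],[0.7,0,0.7,0,0,0,-1],[0.84,0,0.84,0,0,0,-1]]

```text
time: 1.4
eef_pos: [439.3, -185.1, 329.5]
tcp_rot: [[0.926, -0.0, -0.378], [0.378, 0.0, 0.926], [0.0, -1.0, 0.0]]
force: [0.1, -0.3, -0.2]
finger_gap: 1.0
```

Call:
drive_tool:
  increments:
    - [[0.14,0,0.14,0,0,0,-1],[0.28,0,0.28,0,0,0,-1],[0.42,0,0.42,0,0,0,-1],[0.56,0,0.56,0,-0.07,0,-1],[0.7,0,0.69,0,-0.14,0,-1],[0.85,0,0.81,0,-0.2,0,-1],[0.86,0,0.82,0,-0.2,0,-1]]

```text
time: 2.1
eef_pos: [537.7, 33.3, 328.4]
tcp_rot: [[0.687, -0.001, -0.727], [0.727, -0.0, 0.687], [-0.001, -1.0, 0.001]]
force: [-1.0, -0.8, -0.9]
finger_gap: 1.001
```

Run:
```python
from h import *
go([537,30.3,150],0.79+np.pi/2); print(np.round(get_state()["joints"],3))
cv2.imwrite("pics/a.png",np.vstack([cv2.resize(read_camera(n)[170:320,170:370],(600,450))[:295 if n=="side" else 450] for n in("top",)]+[cv2.resize(read_camera("side")[150:350,220:460],(600,450))])[:900] if 0 else cv2.resize(read_camera("side")[150:350,220:460],(720,600)))
```

```text
shift [-0.012  0.892 -0.008] turn y 0.011 yaw now 2.384 pos [537.7  33.3 328.4] F [-1.  -0.8 -0.9] gap 88.1 t 2.1
[ 0.425  0.089 -0.148 -0.    -1.336 -1.183]
```

View pics/a.png

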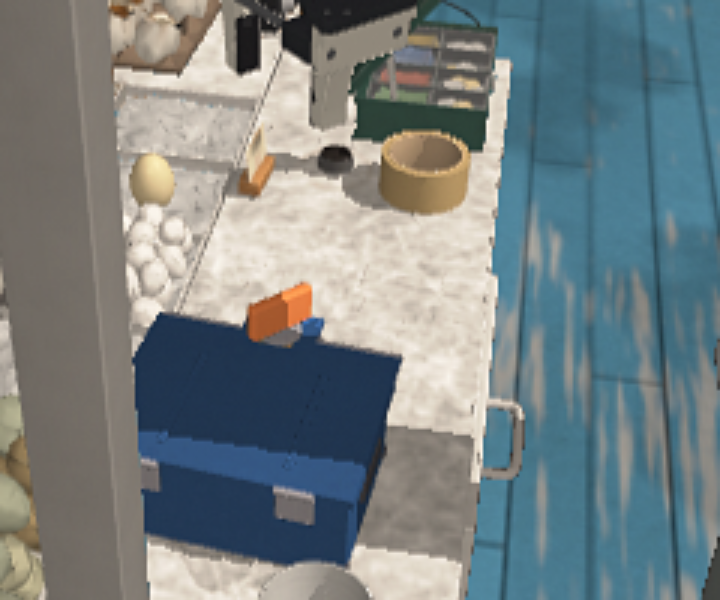

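The wing shows at crop (281,311), which is full-frame (314,254). That agrees with the top-view estimate of (537,30,109), so I'm descending.

Call:
drive_tool:
  increments:
    - [[-0.01,0.2,-0.01,0,0.01,0,-1],[-0.012,0.42,-0.01,0,0.01,0,-1],[-0.012,0.64,-0.01,0,0.01,0,-1],[-0.012,0.83,-0.01,0,0.01,0,-1],[-0.012,0.93,-0.01,0,0.01,0,-1],[-0.012,0.98,-0.01,0,0.01,0,-1],[-0.012,0.98,-0.01,0,0.01,0,-1]]

```text
time: 2.85
eef_pos: [535.5, 26.2, 132.7]
tcp_rot: [[0.708, -0.002, -0.706], [0.706, -0.001, 0.708], [-0.002, -1.0, 0.001]]
force: [-0.2, -0.8, -0.6]
finger_gap: 1.0
```

Run:
```python
from h import *
go([537,30.3,114],0.79+np.pi/2)
```

```text
shift [0.02  0.093 0.009] turn y -0.003 yaw now 2.355 pos [535.5  26.2 132.7] F [-0.2 -0.8 -0.6] gap 88.0 t 2.85
```

Call:
drive_tool:
  increments:
    - [[0.02,0.06,0.009,0,0,0,-1],[0.02,0.095,0.009,0,0,0,-1],[0.02,0.095,0.009,0,0,0,0.4],[0.02,0.095,0.009,0,0,0,1],[0.02,0.095,0.009,0,0,0,1],[0.02,0.095,0.009,0,0,0,1],[0.02,0.095,0.009,0,0,0,1],[0.02,0.095,0.009,0,0,0,1]]
  newtons: 25

```text
time: 3.65
eef_pos: [537.8, 31.1, 114.7]
tcp_rot: [[0.707, 0.0, -0.707], [0.707, 0.0, 0.707], [0.0, -1.0, -0.0]]
force: [0.4, -1.0, 0.1]
finger_gap: 0.515
```

Run:
```python
from h import *
go([537,30.3,114],-0.09+np.pi/2);print(np.round(get_state()["torque"],2))
```

```text
shift [-0.006  0.004  0.   ] turn y 0.418 yaw now 2.356 pos [537.8  31.1 114.7] F [ 0.4 -1.   0.1] gap 45.3 t 3.65
[0.06 0.05 0.01]
```

Still closing, so I'll give it more time.

Call:
drive_tool:
  increments:
    - [[0,0,0,0,0,0,1],[0,0,0,0,0,0,1],[0,0,0,0,0,0,1],[0,0,0,0,0,0,1],[0,0,0,0,0,0,1],[0,0,0,0,0,0,1],[0,0,0,0,0,0,1],[0,0,0,0,0,0,1]]

```text
time: 4.45
eef_pos: [537.8, 31.1, 114.6]
tcp_rot: [[0.707, -0.0, -0.707], [0.707, -0.0, 0.707], [-0.0, -1.0, -0.0]]
force: [1.1, 0.2, 0.0]
finger_gap: 0.138
```

Run:
```python
from h import *
go([537,30.3,114],-0.09+np.pi/2);print(np.round(get_state()["torque"],2))
```

```text
shift [-0.006  0.003  0.   ] turn y 0.418 yaw now 2.357 pos [537.8  31.1 114.6] F [1.1 0.2 0. ] gap 12.1 t 4.45
[ 0.05 -0.01  0.02]
```

Call:
drive_tool:
  increments:
    - [[0,0,0,0,0,0,1],[0,-0.01,0,0,0.06,0,1],[0,-0.01,0,0,0.12,0,1],[0,-0.01,0,0,0.18,0,1],[0,-0.01,0,0,0.24,0,1],[0,-0.01,0,0,0.3,0,1],[0,-0.01,0,0,0.34,0,1],[0,-0.01,0,0,0.34,0,1]]

```text
time: 5.25
eef_pos: [537.6, 31.1, 116.4]
tcp_rot: [[0.997, -0.0, -0.072], [0.072, -0.0, 0.997], [-0.0, -1.0, 0.0]]
force: [-0.5, 0.6, -0.8]
finger_gap: 0.135
```

Call:
drive_tool:
  increments:
    - [[0,-0.01,0,0,0,0,1],[0,-0.025,0,0,0,0,1],[0,-0.025,0,0,0,0,1]]

```text
time: 5.55
eef_pos: [536.4, 30.8, 120.1]
tcp_rot: [[0.997, -0.003, -0.074], [0.074, -0.0, 0.997], [-0.003, -1.0, -0.0]]
force: [0.2, -0.3, -15.6]
finger_gap: 0.132
```

Run:
```python
from h import *
go([537.8,31.1,114],-0.09+np.pi/2);print(np.round(get_state()["torque"],2))
```

```text
shift [0.007 0.031 0.001] turn y 0.078 yaw now 1.645 pos [536.4  30.8 120.1] F [  0.2  -0.3 -15.6] gap 11.6 t 5.55
[-0.13 -0.51 -0.04]
```

Call:
drive_tool:
  increments:
    - [[0,0.018,0,0,0,0,1],[0,0.018,0,0,0.05,0,1],[0,0.018,0,0,0.07,0,1],[0,0.018,0,0,0.07,0,1],[0,0.008,0,0,0.07,0,1],[0,0,0,0,0.07,0,1],[0,0,0,0,0.07,0,1]]

```text
time: 6.25
eef_pos: [538.0, 31.1, 122.1]
tcp_rot: [[0.997, 0.001, 0.072], [-0.072, 0.0, 0.997], [0.001, -1.0, 0.0]]
force: [-0.7, 0.3, -1.0]
finger_gap: 0.14
```

Run:
```python
from h import *
go([537.8,31.1,114],-0.09+np.pi/2);print(np.round(get_state()["torque"],2))
```

```text
shift [-0.001  0.04  -0.   ] turn y 0.009 yaw now 1.499 pos [538.   31.1 122.1] F [-0.7  0.3 -1. ] gap 12.3 t 6.25
[0.08 0.17 0.01]
```

Free: it rose past the 4 mm play with no force. Next I draw it straight up, then carry it to a clear spot in front of the case at about (570,-90).

Call:
drive_tool:
  increments:
    - [[0,-0.02,0,0,0,0,1],[0,-0.05,0,0,0,0,1],[0,-0.09,0,0,0,0,1],[0,-0.14,0,0,0,0,1],[0,-0.19,0,0,0,0,1],[0,-0.25,0,0,0,0,1],[0,-0.29,0,0,0,0,1],[0,-0.29,0,0,0,0,1]]

```text
time: 7.05
eef_pos: [538.6, 31.4, 181.2]
tcp_rot: [[0.997, 0.003, 0.073], [-0.073, 0.001, 0.997], [0.003, -1.0, 0.001]]
force: [0.1, -0.2, -1.0]
finger_gap: 0.133
```

Run:
```python
from h import *
go([570,-90,80])
print(atz("top",320,190,0),proj("top",[570,-90,0]))
cv2.imwrite("pics/b.png",cv2.resize(read_camera("side")[150:350,220:460],(720,600)))
```

```text
shift [ 0.2    0.506 -0.594] turn y 0 yaw now 1.498 pos [538.6  31.4 181.2] F [ 0.1 -0.2 -1. ] gap 11.7 t 7.05
[660.73597538 -36.20020161   0.        ] [343.67224848 231.95367648]
```

View pics/b.png

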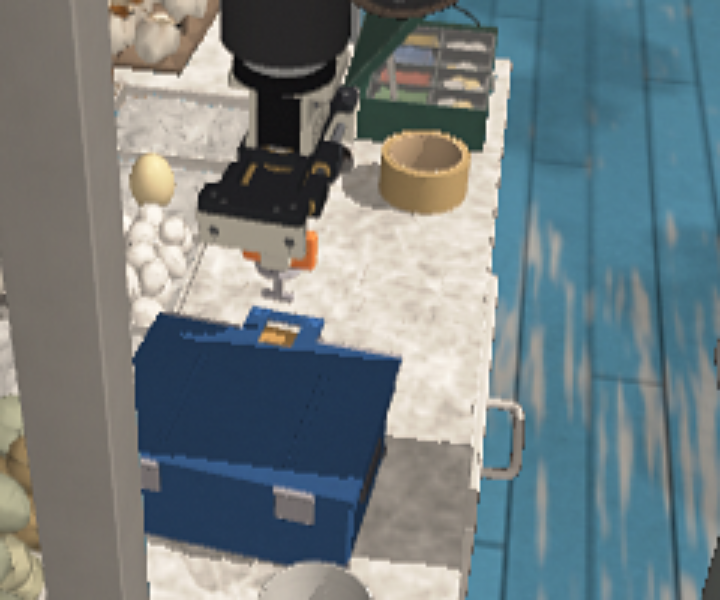

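The pin is out at crop (280,270), held upright above the empty lock hole at (280,335).

Call:
drive_tool:
  increments:
    - [[0.03,0,-0.1,0,0,0,1],[0.08,0,-0.25,0,0,0,1],[0.14,0,-0.42,0,0,0,1],[0.19,0.02,-0.55,0,0,0,1],[0.2,0.12,-0.594,0,0,0,1],[0.2,0.28,-0.594,0,0,0,1],[0.2,0.43,-0.594,0,0,0,1],[0.2,0.5,-0.594,0,0,0,1]]

```text
time: 7.9
eef_pos: [566.8, -90.7, 76.1]
tcp_rot: [[0.997, -0.005, 0.074], [-0.074, -0.0, 0.997], [-0.005, -1.0, -0.001]]
force: [0.6, -0.7, -0.7]
finger_gap: 0.137
```

Call:
drive_tool:
  increments:
    - [[0,0,0,0,0,0,1],[0,0.04,0,0,0,0,1],[0,0.07,0,0,0,0,1],[0,0.085,0,0,0,0,1],[0,0.085,0,0,0,0,1]]

```text
time: 8.4
eef_pos: [569.0, -90.2, 62.5]
tcp_rot: [[0.997, -0.0, 0.073], [-0.073, 0.0, 0.997], [-0.0, -1.0, 0.0]]
force: [-0.9, -0.6, -1.7]
finger_gap: 0.132
```

Run:
```python
from h import *
go([570,-90,60])
cv2.imwrite("pics/c.png",cv2.resize(read_camera("side")[150:350,220:460],(720,600)))
```

```text
shift [0.005 0.013 0.002] turn y 0 yaw now 1.498 pos [569.  -90.2  62.5] F [-0.9 -0.6 -1.7] gap 11.6 t 8.4
```

View pics/c.png

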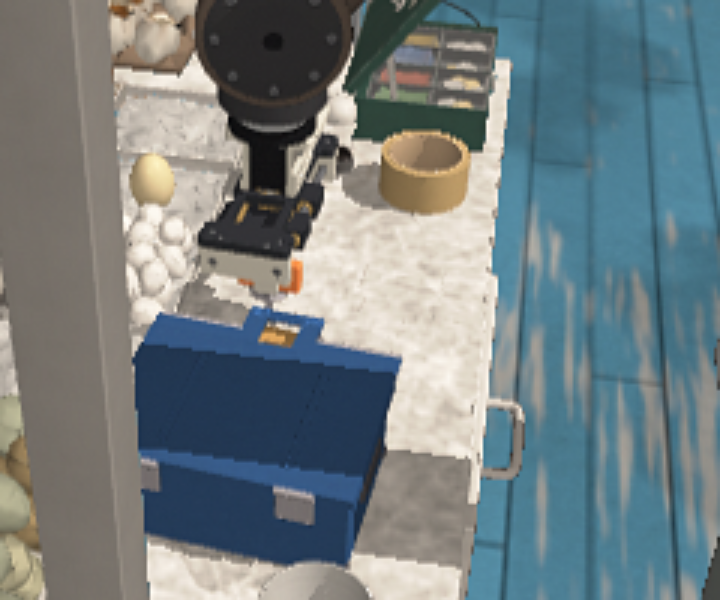

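The pin is about 4 mm above the counter, with its foot hidden behind the lid. I'll feel downward for contact.

Call:
drive_tool:
  increments:
    - [[0,0.006,0,0,0,0,1],[0,0.012,0,0,0,0,1],[0,0.012,0,0,0,0,1]]

```text
time: 8.75
eef_pos: [569.0, -90.3, 60.2]
tcp_rot: [[0.997, 0.0, 0.073], [-0.073, 0.0, 0.997], [0.0, -1.0, 0.0]]
force: [0.5, -0.8, -0.8]
finger_gap: 0.132
```

Call:
drive_tool:
  increments:
    - [[0,0.006,0,0,0,0,1],[0,0.008,0,0,0,0,1],[0,0.008,0,0,0,0,1]]

```text
time: 9.05
eef_pos: [569.3, -90.3, 59.3]
tcp_rot: [[0.997, 0.001, 0.073], [-0.073, -0.0, 0.997], [0.001, -1.0, -0.0]]
force: [-2.8, 0.6, 5.0]
finger_gap: 0.132
```

Call:
drive_tool:
  increments:
    - [[0,-0.002,0,0,0,0,1],[0,-0.002,0,0,0,0,1],[0,-0.002,0,0,0,0,0.7],[0,-0.002,0,0,0,0,0.6],[0,-0.002,0,0,0,0,0.4],[0,-0.002,0,0,0,0,0.2],[0,-0.002,0,0,0,0,0],[0,-0.002,0,0,0,0,0]]

```text
time: 9.85
eef_pos: [569.0, -90.3, 58.9]
tcp_rot: [[0.997, -0.0, 0.073], [-0.073, 0.0, 0.997], [-0.0, -1.0, -0.0]]
force: [0.2, -0.5, -0.4]
finger_gap: 0.479
```

Call:
drive_tool:
  increments:
    - [[0,0,0,0,0,0,0],[0,0,0,0,0,0,0],[0,-0.03,0,0,0,0,0],[0,-0.1,0,0,0,0,0],[0,-0.22,0,0,0,0,0],[0,-0.42,0,0,0,0,0],[0,-0.62,0,0,0,0,0],[0,-0.72,0,0,0,0,0]]

```text
time: 10.65
eef_pos: [570.4, -90.4, 207.4]
tcp_rot: [[0.997, 0.005, 0.072], [-0.072, -0.0, 0.997], [0.005, -1.0, 0.0]]
force: [0.7, -0.5, -0.0]
finger_gap: 0.5
```

Run:
```python
from h import *
go([457,-120,200]); print(get_state()["joints"].round(3))
a=cv2.resize(read_camera("side")[190:310,260:360],(500,600)); b=cv2.resize(read_camera("top")[190:310,270:370],(300,360)); b=cv2.copyMakeBorder(b,0,240,0,0,cv2.BORDER_CONSTANT)
cv2.imwrite("pics/d.png",np.hstack([a,b]))
```

```text
shift [-0.555  0.034 -0.189] turn y 0 yaw now 1.498 pos [570.4 -90.4 207.4] F [ 0.7 -0.5 -0. ] gap 44.0 t 10.65
[ 1.820e-01  2.230e-01 -2.650e-01  1.000e-03 -1.078e+00 -1.826e+00]
```

View pics/d.png

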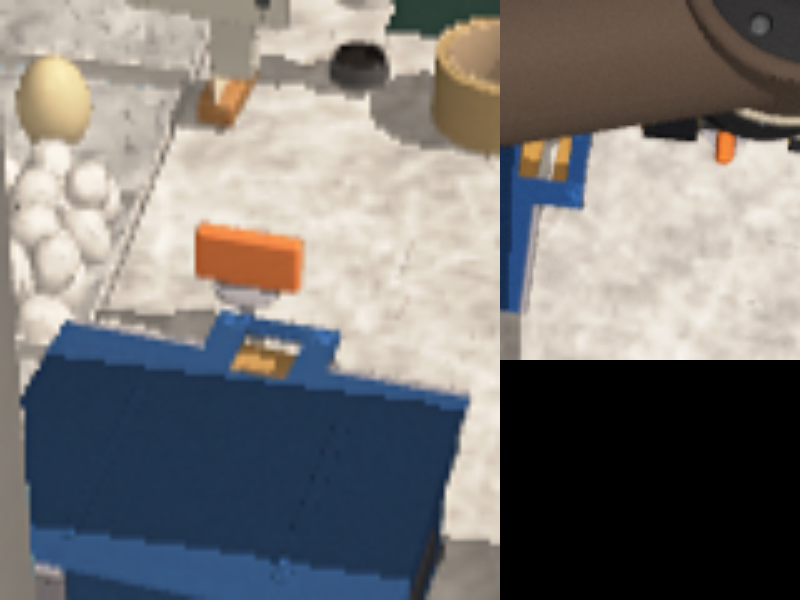

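The pin stands upright and free, with its wing at crop (248,258). Next I compute the tilted approach to the right half of the lip.

```bash
cat >> h.py <<'E'
from scipy.spatial.transform import Rotation as Ro
psi=-0.092; C=np.array([-np.sin(psi),np.cos(psi),0]); Z=np.array([0,0,1.]); E0=np.array([458,38,86.])
H=E0+168*C-2*Z
def tool(beta):
    d=np.cos(beta)*C-np.sin(beta)*Z; n=np.sin(beta)*C+np.cos(beta)*Z
    return np.c_[np.cross(d,n),d,n]
def to(pos,beta):
    s=get_state(); R=np.array(s["tcp_rot"]); p=np.array(s["eef_pos"]); T=tool(beta)
    print("pos",np.round(p,1),"shift",(R.T@(np.array(pos)-p)/200).round(3),"turn",(Ro.from_matrix(R.T@T).as_rotvec()/np.radians(120)).round(3),"F",np.round(s["force"],1),"t",round(s["time"],2),"q",np.round(s["joints"],2))
E
python3 - <<'E'
from h import *
to([450,-60,260],np.radians(90)); to([450,-60,260],np.radians(25))
E
```

```text
pos [570.9 -90.3 207.4] shift [-0.612 -0.267  0.108] turn [-0.     0.009  0.003] F [ 0.5 -0.1  0.8] t 10.75 q [ 0.18  0.22 -0.26  0.   -1.08 -1.83]
pos [570.9 -90.3 207.4] shift [-0.612 -0.267  0.108] turn [ 0.541  0.01  -0.002] F [ 0.5 -0.1  0.8] t 10.75 q [ 0.18  0.22 -0.26  0.   -1.08 -1.83]
```

Call:
drive_tool:
  increments:
    - [[-0.1,-0.1,0.02,0,0,0,-0.2],[-0.25,-0.2,0.05,0,0,0,0],[-0.4,-0.26,0.08,0,0,0,0.2],[-0.55,-0.267,0.1,0,0,0,0.4],[-0.612,-0.267,0.108,0.03,0.01,0,0.45],[-0.612,-0.267,0.108,0.09,0.01,0,0.45],[-0.612,-0.267,0.108,0.15,0.01,0,0.45]]

```text
time: 11.45
eef_pos: [448.3, -58.3, 257.5]
tcp_rot: [[0.996, 0.029, 0.085], [-0.09, 0.313, 0.946], [0.0, -0.949, 0.314]]
force: [0.1, -1.0, -0.1]
finger_gap: 0.277
```

Call:
drive_tool:
  increments:
    - [[0,0,0,0.06,0,0,0.45],[0,0,0,0.12,0,0,0.45],[0,0,0,0.18,0,0,0.45],[0,0,0,0.24,0,0,0.45],[0,0,0,0.24,0,0,0.45]]

```text
time: 11.95
eef_pos: [447.8, -61.7, 253.5]
tcp_rot: [[0.995, 0.066, 0.074], [-0.099, 0.73, 0.677], [-0.01, -0.681, 0.733]]
force: [0.0, -0.8, 0.2]
finger_gap: 0.277
```

Run:
```python
from h import *
to([451,-42,110],np.radians(25))
```

```text
pos [447.8 -61.7 253.5] shift [ 0.013  0.561 -0.458] turn [ 0.149 -0.006  0.   ] F [ 0.  -0.8  0.2] t 11.95 q [-0.39  0.22 -0.14 -0.77 -1.54 -1.12]
```

Call:
drive_tool:
  increments:
    - [[0,0,0,0.06,0,0,0.45],[0.01,0.08,-0.07,0.12,-0.005,0,0.45],[0.01,0.2,-0.16,0.149,-0.006,0,0.45],[0.013,0.33,-0.27,0.149,-0.006,0,0.45],[0.013,0.45,-0.37,0.149,-0.006,0,0.45],[0.013,0.55,-0.45,0.149,-0.006,0,0.45],[0.013,0.56,-0.458,0.149,-0.006,0,0.45],[0.013,0.56,-0.458,0.149,-0.006,0,0.45]]

```text
time: 12.75
eef_pos: [452.2, -40.7, 113.0]
tcp_rot: [[0.996, 0.079, 0.031], [-0.085, 0.9, 0.428], [0.005, -0.429, 0.903]]
force: [0.3, -0.8, 0.7]
finger_gap: 0.276
```

Run:
```python
from h import *
e=E0-1*C+5*Z; print(e)
to(e-30*C,np.radians(25)); to(e,np.radians(25)); 
a=cv2.resize(read_camera("side")[200:320,260:400],(630,540)); 
b=read_camera("top"); cv2.imwrite("pics/top_e.png",b); cv2.imwrite("pics/e.png",a)
```

```text
[457.90812973  37.00422902  91.        ]
pos [452.2 -40.7 113. ] shift [-0.006  0.264  0.003] turn [ 0.003  0.004 -0.002] F [ 0.3 -0.8  0.7] t 12.75 q [-0.52  0.57 -0.2  -0.97 -1.54 -0.7 ]
pos [452.2 -40.7 113. ] shift [-0.005  0.399  0.068] turn [ 0.003  0.004 -0.002] F [ 0.3 -0.8  0.7] t 12.75 q [-0.52  0.57 -0.2  -0.97 -1.54 -0.7 ]
```

View pics/e.png

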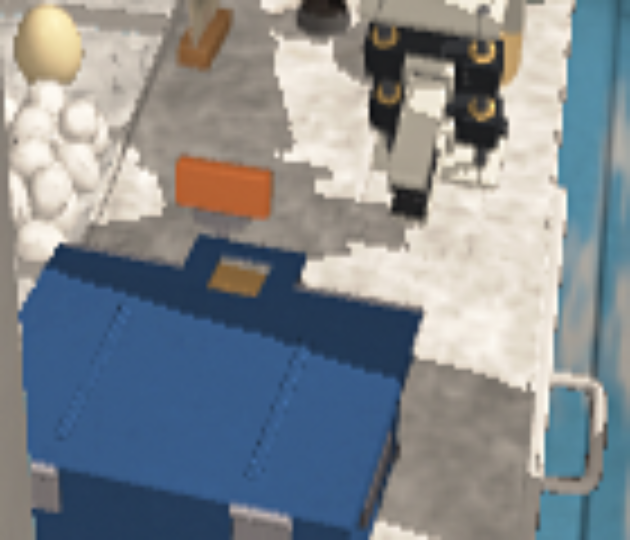

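The pin stands at crop (224,188). The open fingers are at (408,200), in front of the lid's right-hand lip, which runs from (303,285) to (420,312).

Call:
drive_tool:
  increments:
    - [[-0.005,0.14,0.003,0,0,0,0.45],[-0.005,0.264,0.003,0.003,0.004,-0.002,0.45],[-0.005,0.264,0.003,0.003,0.004,-0.002,0.45],[-0.005,0.264,0.003,0.003,0.004,-0.002,0.45]]

```text
time: 13.25
eef_pos: [456.0, 6.5, 92.0]
tcp_rot: [[0.996, 0.085, 0.036], [-0.092, 0.902, 0.422], [0.003, -0.423, 0.906]]
force: [-0.4, -0.1, 1.3]
finger_gap: 0.277
```

Run:
```python
from h import *
e=E0-1*C+5*Z
to(e,np.radians(25)); print((proj("side",E0)-[260,200])*4.5,(proj("side",E0+22*(-np.array([.996,-.092,0])))-[260,200])*4.5)
cv2.imwrite("pics/f.png",cv2.resize(read_camera("side")[230:290,300:380],(800,600),interpolation=cv2.INTER_CUBIC))
```

```text
pos [456.    6.5  92. ] shift [-0.005  0.141  0.06 ] turn [0.    0.001 0.001] F [-0.4 -0.1  1.3] t 13.25 q [-0.45  0.59 -0.25 -1.02 -1.47 -0.68]
[383.26786852 299.32585718] [422.6658173  306.63022644]
```

View pics/f.png

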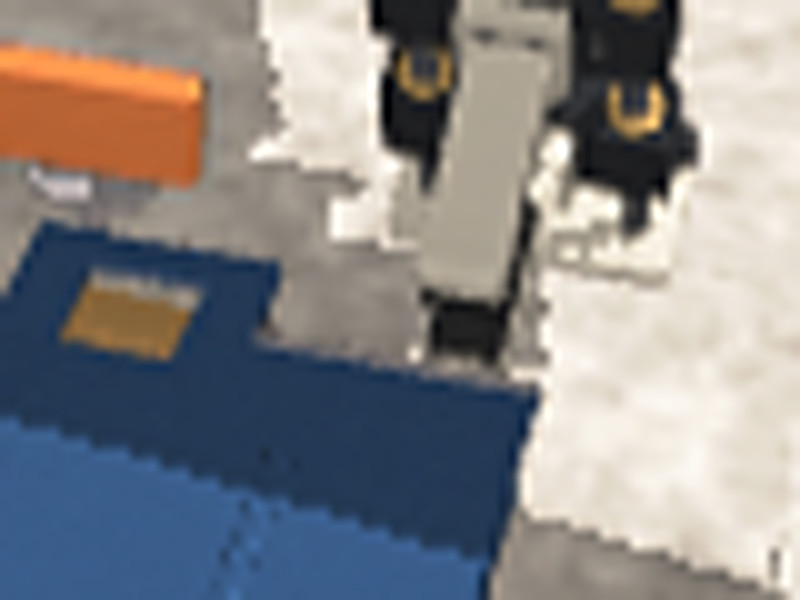

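Call:
drive_tool:
  increments:
    - [[-0.003,0.045,0.02,0,0,0,0.45],[-0.005,0.1,0.042,0,0,0,0.45],[-0.005,0.141,0.06,0,0,0,0.45],[-0.005,0.141,0.06,0,0,0,0.45],[-0.005,0.141,0.06,0,0,0,0.63],[-0.005,0.141,0.06,0,0,0,0.63],[-0.005,0.141,0.06,0,0,0,0.63]]
  newtons: 5

```text
time: 14.0
eef_pos: [457.6, 37.0, 89.8]
tcp_rot: [[0.996, 0.086, 0.039], [-0.094, 0.903, 0.42], [0.001, -0.422, 0.907]]
force: [-0.4, -0.7, -0.3]
finger_gap: 0.188
```

```bash
cat >> h.py <<'E'
def lidpose(th):
    a=np.cos(th)*C-np.sin(th)*Z; m=np.sin(th)*C+np.cos(th)*Z
    E=H-168*a+2*m; b=np.radians(25+65/109*np.degrees(th)); T=tool(b)
    w=-7*np.tan(b-th)
    return E-3*T[:,1]-w*T[:,2],T
def arc(ths):
    s=get_state(); R=np.array(s["tcp_rot"]); p=np.array(s["eef_pos"]); 
    print("pos",p.round(1),"F",np.round(s["force"],1),"gap",round(s["finger_gap"]*88,1),"t",round(s["time"],2),"q",np.round(s["joints"],2))
    for th in ths:
        P,T=lidpose(th); print(round(float(th),2),[*(R.T@(P-p)/200).round(3),*(Ro.from_matrix(R.T@T).as_rotvec()/np.radians(120)).round(3)])
E
python3 - <<'E'
from h import *
arc([0,.02,.06,.1,.15,.2,.26,.32])
E
```

```text
pos [457.6  37.   89.8] F [-0.4 -0.7 -0.3] gap 16.6 t 14.0 q [-0.41  0.58 -0.28 -1.05 -1.43 -0.68]
0.0 [np.float64(0.001), np.float64(-0.002), np.float64(0.001), np.float64(-0.0), np.float64(0.0), np.float64(0.001)]
0.02 [np.float64(0.001), np.float64(-0.009), np.float64(0.017), np.float64(-0.006), np.float64(0.0), np.float64(0.001)]
0.06 [np.float64(0.001), np.float64(-0.021), np.float64(0.047), np.float64(-0.017), np.float64(0.0), np.float64(0.001)]
0.1 [np.float64(0.002), np.float64(-0.032), np.float64(0.079), np.float64(-0.029), np.float64(0.0), np.float64(0.001)]
0.15 [np.float64(0.002), np.float64(-0.044), np.float64(0.118), np.float64(-0.043), np.float64(0.0), np.float64(0.001)]
0.2 [np.float64(0.002), np.float64(-0.054), np.float64(0.159), np.float64(-0.057), np.float64(0.0), np.float64(0.001)]
0.26 [np.float64(0.002), np.float64(-0.064), np.float64(0.208), np.float64(-0.074), np.float64(0.0), np.float64(0.001)]
0.32 [np.float64(0.002), np.float64(-0.07), np.float64(0.257), np.float64(-0.091), np.float64(-0.0), np.float64(0.001)]
```

Call:
drive_tool:
  increments:
    - [[0.001,-0.009,0.017,-0.006,0,0,0.63],[0.001,-0.021,0.047,-0.017,0,0,0.63],[0.002,-0.032,0.079,-0.029,0,0,0.63],[0.002,-0.044,0.118,-0.043,0,0,0.63],[0.002,-0.054,0.159,-0.057,0,0,0.63],[0.002,-0.054,0.159,-0.057,0,0,0.63]]

```text
time: 14.6
eef_pos: [458.8, 40.7, 125.3]
tcp_rot: [[0.996, 0.082, 0.044], [-0.093, 0.844, 0.528], [0.006, -0.53, 0.848]]
force: [0.1, -2.4, -0.6]
finger_gap: 0.182
```

```bash
sed -i 's/print(round(float(th),2),\[\*(\(.*\))\.round(3),\*(\(.*\))\.round(3)\])/print(round(float(th),2),np.r_[(\1),(\2)].round(3).tolist())/' h.py
python3 - <<'E'
from h import *
arc(.2+.055*np.arange(0,9))
cv2.imwrite("pics/g.png",cv2.resize(read_camera("side")[170:320,250:400],(600,600),interpolation=cv2.INTER_CUBIC))
E
```

```text
pos [458.8  40.7 125.3] F [ 0.1 -2.4 -0.6] gap 16.0 t 14.6 q [-0.34  0.43 -0.29 -1.   -1.37 -0.83]
0.2 [-0.003, 0.005, -0.01, 0.001, 0.002, 0.002]
0.26 [-0.002, -0.009, 0.034, -0.014, 0.002, 0.002]
0.31 [-0.002, -0.021, 0.078, -0.03, 0.002, 0.002]
0.36 [-0.002, -0.03, 0.123, -0.046, 0.002, 0.002]
0.42 [-0.002, -0.037, 0.168, -0.061, 0.002, 0.002]
0.48 [-0.001, -0.041, 0.214, -0.077, 0.002, 0.002]
0.53 [-0.001, -0.043, 0.259, -0.093, 0.002, 0.002]
0.58 [-0.001, -0.042, 0.305, -0.108, 0.002, 0.002]
0.64 [-0.001, -0.039, 0.351, -0.124, 0.002, 0.002]
```

View pics/g.png

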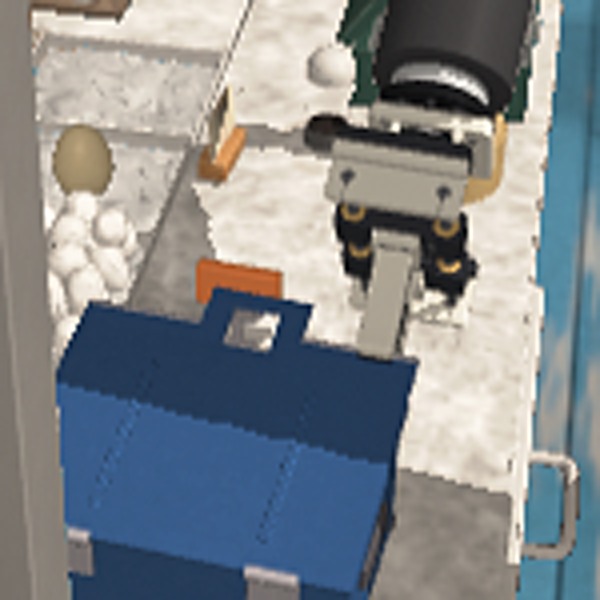

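Run:
```python
from h import *
s=get_state();R=s["tcp_rot"];p=s["eef_pos"]
for dd in(0,5,10,17): print(dd,(proj("side",p+dd*R[:,1]+8*R[:,2])-[250,170])*4)
g=cv2.imread("pics/g.png")
uy=np.array([.996,-.092,0])
for th in(.1,.15,.2,.25):
    a=np.cos(th)*C-np.sin(th)*Z; print(th,*[((proj("side",H-168*a+3*Z-k*uy)-[250,170])*4).round(0) for k in (24,25,47)],((proj("side",H-168*a+3*Z)-[250,170])*4).round(0))
for y in range(326,396,4): print(y,[tuple(int(c) for c in g[y,x]) for x in(366,376,382,388,394,402)])
```

```text
0 [381.5231843  334.77890719]
5 [379.72408719 342.46266772]
10 [377.91927281 350.17084612]
17 [375.38287567 361.00354   ]
0.1 [421. 372.] [422. 372.] [458. 378.] [382. 364.]
0.15 [421. 362.] [423. 362.] [459. 369.] [382. 355.]
0.2 [422. 353.] [423. 353.] [459. 359.] [383. 346.]
0.25 [422. 344.] [424. 344.] [460. 351.] [383. 337.]
326 [(148, 164, 173), (146, 162, 171), (146, 162, 171), (145, 162, 171), (147, 164, 173), (45, 47, 49)]
330 [(145, 160, 169), (146, 161, 170), (146, 161, 170), (147, 162, 170), (144, 159, 169), (56, 57, 60)]
334 [(144, 160, 169), (144, 160, 170), (146, 161, 170), (146, 162, 171), (142, 158, 166), (79, 85, 90)]
338 [(144, 159, 168), (144, 160, 168), (144, 159, 169), (146, 163, 171), (129, 143, 150), (136, 149, 158)]
342 [(147, 162, 170), (145, 160, 170), (144, 159, 168), (148, 164, 173), (121, 132, 141), (145, 162, 171)]
346 [(151, 167, 176), (149, 165, 173), (147, 162, 172), (152, 168, 178), (106, 117, 123), (136, 151, 159)]
350 [(141, 157, 166), (145, 162, 170), (150, 165, 175), (154, 172, 181), (105, 116, 122), (126, 138, 146)]
354 [(109, 122, 127), (119, 
[... 276 characters left out ...]
9, 35), (92, 61, 37), (92, 60, 35), (82, 55, 34), (89, 59, 35), (86, 56, 33)]
370 [(87, 58, 36), (87, 58, 36), (86, 58, 36), (89, 59, 36), (88, 59, 37), (87, 58, 36)]
374 [(86, 59, 36), (87, 57, 37), (87, 57, 36), (87, 58, 37), (85, 58, 36), (87, 58, 36)]
378 [(86, 58, 36), (86, 59, 37), (86, 58, 36), (86, 59, 37), (86, 57, 35), (86, 57, 36)]
382 [(87, 57, 36), (86, 58, 36), (86, 58, 37), (86, 58, 35), (86, 58, 37), (86, 59, 36)]
386 [(87, 58, 36), (87, 58, 36), (86, 59, 36), (86, 58, 36), (88, 59, 37), (86, 56, 35)]
390 [(87, 58, 36), (88, 58, 37), (86, 58, 36), (88, 58, 36), (88, 59, 36), (86, 56, 34)]
394 [(87, 58, 35), (87, 59, 36), (87, 58, 36), (88, 58, 36), (87, 58, 36), (85, 54, 32)]
```

Run:
```python
from h import *
p=np.array([456,6.5,92]); T=tool(np.radians(25))
for nn in(30,20,12,-12,-20): print(nn,((proj("side",p+17*T[:,1]+nn*T[:,2])-[300,230])*10).round(0))
```

```text
30 [457. 274.]
20 [459. 292.]
12 [460. 307.]
-12 [464. 350.]
-20 [465. 364.]
```

The check agrees: the upper finger is above the plate and the lower one, hidden, is beneath it. The lid is up about 0.15 rad, so I continue along the arc.

Call:
drive_tool:
  increments:
    - [[-0.002,-0.009,0.034,-0.014,0,0,0.63],[-0.002,-0.021,0.078,-0.03,0,0,0.63],[-0.002,-0.03,0.123,-0.046,0,0,0.63],[-0.002,-0.037,0.168,-0.061,0,0,0.63],[-0.001,-0.041,0.214,-0.077,0,0,0.63],[-0.001,-0.043,0.259,-0.093,0,0,0.63],[-0.001,-0.042,0.305,-0.108,0,0,0.63],[-0.001,-0.039,0.351,-0.124,0,0,0.63]]

```text
time: 15.45
eef_pos: [460.8, 70.7, 186.9]
tcp_rot: [[0.996, 0.065, 0.068], [-0.094, 0.682, 0.725], [0.001, -0.729, 0.685]]
force: [-0.6, -3.2, -0.3]
finger_gap: 0.186
```

Run:
```python
from h import *
arc(.64+.055*np.arange(0,9))
cv2.imwrite("pics/top_h.png",read_camera("top"))
```

```text
pos [460.8  70.7 186.9] F [-0.6 -3.2 -0.3] gap 16.4 t 15.45 q [-0.1   0.18 -0.31 -0.82 -1.22 -1.22]
0.64 [0.001, -0.006, 0.009, -0.001, -0.001, 0.001]
0.7 [0.001, -0.012, 0.055, -0.016, -0.001, 0.001]
0.75 [0.001, -0.016, 0.1, -0.032, -0.001, 0.001]
0.81 [0.001, -0.017, 0.146, -0.048, -0.001, 0.001]
0.86 [0.001, -0.015, 0.192, -0.063, -0.001, 0.001]
0.92 [0.001, -0.012, 0.238, -0.079, -0.001, 0.001]
0.97 [0.001, -0.005, 0.283, -0.095, -0.001, 0.001]
1.02 [0.001, 0.004, 0.328, -0.11, -0.001, 0.001]
1.08 [0.001, 0.015, 0.373, -0.126, -0.001, 0.001]
```

Call:
drive_tool:
  increments:
    - [[0.001,-0.012,0.055,-0.016,0,0,0.63],[0.001,-0.016,0.1,-0.032,0,0,0.63],[0.001,-0.017,0.146,-0.048,0,0,0.63],[0.001,-0.015,0.192,-0.063,0,0,0.63],[0.001,-0.012,0.238,-0.079,0,0,0.63],[0.001,-0.005,0.283,-0.095,0,0,0.63],[0.001,0.004,0.328,-0.11,0,0,0.63],[0.001,0.015,0.373,-0.126,0,0,0.63]]

```text
time: 16.3
eef_pos: [465.8, 127.1, 235.4]
tcp_rot: [[0.996, 0.044, 0.083], [-0.094, 0.469, 0.878], [-0.0, -0.882, 0.472]]
force: [-0.2, -1.5, -0.3]
finger_gap: 0.184
```

Run:
```python
from h import *
arc(1.08+.05*np.arange(0,9))
cv2.imwrite("pics/i.png",read_camera("side"))
```

```text
pos [465.8 127.1 235.4] F [-0.2 -1.5 -0.3] gap 16.2 t 16.3 q [ 0.28  0.03 -0.32 -0.52 -1.09 -1.74]
1.08 [0.002, -0.002, -0.0, -0.0, -0.001, 0.0]
1.13 [0.002, -0.001, 0.041, -0.015, -0.001, 0.0]
1.18 [0.002, 0.003, 0.083, -0.029, -0.001, 0.0]
1.23 [0.002, 0.009, 0.124, -0.043, -0.001, 0.0]
1.28 [0.002, 0.016, 0.165, -0.057, -0.001, 0.0]
1.33 [0.002, 0.026, 0.206, -0.071, -0.001, 0.0]
1.38 [0.002, 0.038, 0.246, -0.086, -0.001, 0.0]
1.43 [0.001, 0.052, 0.285, -0.1, -0.001, 0.0]
1.48 [0.001, 0.067, 0.324, -0.114, -0.001, 0.0]
```

View pics/i.png

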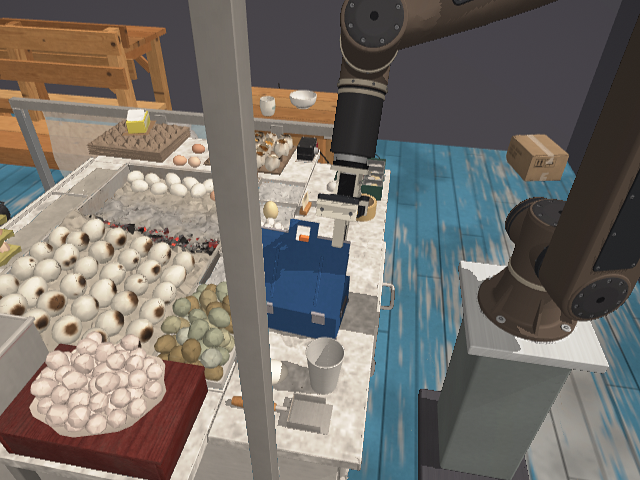

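The lid is up about 1 rad, with its lip caged between the fingers at (340,238). The pin's orange wing shows through the lid's hole at (304,237), so it still stands. I continue more slowly past upright.

Call:
drive_tool:
  increments:
    - [[0.002,-0.001,0.041,-0.015,0,0,0.63],[0.002,0.003,0.083,-0.029,0,0,0.63],[0.002,0.009,0.124,-0.043,0,0,0.63],[0.002,0.016,0.165,-0.057,0,0,0.63],[0.002,0.026,0.206,-0.071,0,0,0.63],[0.002,0.038,0.246,-0.086,0,0,0.63],[0.001,0.052,0.285,-0.1,0,0,0.63],[0.001,0.067,0.324,-0.114,0,0,0.63]]

```text
time: 17.15
eef_pos: [471.8, 190.1, 253.8]
tcp_rot: [[0.996, 0.022, 0.091], [-0.093, 0.248, 0.964], [-0.001, -0.968, 0.249]]
force: [-0.0, -0.6, 0.9]
finger_gap: 0.182
```

Run:
```python
from h import *
arc(1.48+.03*np.arange(0,9))
```

```text
pos [471.8 190.1 253.8] F [-0.  -0.6  0.9] gap 16.0 t 17.15 q [ 0.62  0.02 -0.32 -0.22 -1.07 -2.19]
1.48 [0.001, -0.001, 0.001, 0.0, -0.001, -0.0]
1.51 [0.001, 0.003, 0.026, -0.008, -0.001, -0.0]
1.54 [0.001, 0.009, 0.05, -0.017, -0.001, -0.0]
1.57 [0.001, 0.015, 0.074, -0.026, -0.001, -0.0]
1.6 [0.001, 0.022, 0.099, -0.034, -0.001, -0.0]
1.63 [0.001, 0.029, 0.122, -0.043, -0.001, -0.0]
1.66 [0.001, 0.037, 0.146, -0.051, -0.001, -0.0]
1.69 [0.001, 0.046, 0.169, -0.06, -0.001, -0.0]
1.72 [0.001, 0.056, 0.192, -0.068, -0.001, -0.0]
```

Call:
drive_tool:
  increments:
    - [[0.001,0.003,0.026,-0.008,0,0,0.63],[0.001,0.009,0.05,-0.017,0,0,0.63],[0.001,0.015,0.074,-0.026,0,0,0.63],[0.001,0.022,0.099,-0.034,0,0,0.63],[0.001,0.029,0.122,-0.043,0,0,0.63],[0.001,0.037,0.146,-0.051,0,0,0.63],[0.001,0.046,0.169,-0.06,0,0,0.63],[0.001,0.056,0.192,-0.068,0,0,0.63]]

```text
time: 17.95
eef_pos: [476.4, 230.6, 253.6]
tcp_rot: [[0.996, 0.012, 0.093], [-0.094, 0.109, 0.99], [0.001, -0.994, 0.109]]
force: [0.5, -0.6, 0.1]
finger_gap: 0.188
```

Run:
```python
from h import *
arc(1.72+.03*np.arange(0,9))
```

```text
pos [476.4 230.6 253.6] F [ 0.5 -0.6  0.1] gap 16.6 t 17.95 q [ 0.77  0.08 -0.3  -0.08 -1.11 -2.4 ]
1.72 [-0.003, 0.004, -0.004, -0.0, -0.001, 0.001]
1.75 [-0.003, 0.011, 0.02, -0.009, -0.001, 0.001]
1.78 [-0.003, 0.019, 0.044, -0.018, -0.001, 0.001]
1.81 [-0.003, 0.027, 0.067, -0.026, -0.001, 0.001]
1.84 [-0.003, 0.036, 0.09, -0.035, -0.001, 0.001]
1.87 [-0.003, 0.046, 0.113, -0.043, -0.001, 0.001]
1.9 [-0.003, 0.057, 0.136, -0.052, -0.001, 0.001]
1.93 [-0.003, 0.068, 0.158, -0.06, -0.001, 0.001]
1.96 [-0.003, 0.079, 0.18, -0.069, -0.001, 0.001]
```

Call:
drive_tool:
  increments:
    - [[-0.001,0.011,0.022,-0.009,0,0,0.63],[-0.002,0.019,0.045,-0.018,0,0,0.63],[-0.002,0.027,0.068,-0.026,0,0,0.63],[-0.002,0.036,0.091,-0.035,0,0,0.63],[-0.003,0.046,0.114,-0.043,0,0,0.63],[-0.003,0.057,0.136,-0.052,0,0,0.63],[-0.003,0.057,0.136,-0.052,0,0,0.63]]

```text
time: 18.65
eef_pos: [478.3, 259.0, 244.6]
tcp_rot: [[0.996, 0.001, 0.093], [-0.093, 0.0, 0.996], [0.001, -1.0, 0.0]]
force: [-0.2, 0.6, 0.2]
finger_gap: 0.182
```

Run:
```python
from h import *
arc([1.9,1.93,1.96])
```

```text
pos [478.3 259.  244.6] F [-0.2  0.6  0.2] gap 16.1 t 18.65 q [ 0.86  0.14 -0.28  0.   -1.15 -2.52]
1.9 [0.0, -0.003, -0.001, 0.001, -0.0, 0.0]
1.93 [0.0, 0.005, 0.023, -0.008, -0.001, 0.0]
1.96 [0.0, 0.014, 0.046, -0.017, -0.001, 0.0]
```

Call:
drive_tool:
  increments:
    - [[0,0.003,0.012,0,0,0,0.63],[0,0.005,0.022,0,0,0,0.63],[0,0.005,0.022,0,0,0,0.63]]

```text
time: 18.95
eef_pos: [478.8, 262.7, 244.4]
tcp_rot: [[0.996, 0.002, 0.094], [-0.094, 0.002, 0.996], [0.001, -1.0, 0.002]]
force: [-0.3, 0.0, 1.2]
finger_gap: 0.184
```

Call:
drive_tool:
  increments:
    - [[0,0.002,0.01,0,0,0,0.63],[0,0.004,0.02,0,0,0,0.63],[0,0.004,0.02,0,0,0,0.63]]

```text
time: 19.25
eef_pos: [478.9, 264.2, 244.0]
tcp_rot: [[0.996, 0.001, 0.094], [-0.094, -0.002, 0.996], [0.001, -1.0, -0.002]]
force: [-0.6, -10.6, 6.9]
finger_gap: 0.198
```

Pushing in +y now meets about 10 N, so the lid is on its stop. I back off, open a little and withdraw upward.

Call:
drive_tool:
  increments:
    - [[0,0,-0.02,0,0,0,0.6],[0,0,-0.03,0,0,0,0.5],[0,0,-0.03,0,0,0,0.4],[0,0,-0.03,0,0,0,0.35],[0,0,-0.03,0,0,0,0.35]]

```text
time: 19.75
eef_pos: [478.6, 261.0, 243.5]
tcp_rot: [[0.996, 0.002, 0.094], [-0.094, 0.002, 0.996], [0.001, -1.0, 0.002]]
force: [-0.0, 0.1, -0.1]
finger_gap: 0.321
```

Call:
drive_tool:
  increments:
    - [[0,-0.03,-0.03,0,0,0,0.35],[0,-0.08,-0.03,0,0,0,0.35],[0,-0.16,-0.03,0,0,0,0.35],[0,-0.28,-0.03,0,0,0,0.35],[0,-0.4,-0.1,0,0,0,0.35],[0,-0.45,-0.25,0,0,0,0.35],[0,-0.48,-0.4,0,0,0,0.35],[0,-0.48,-0.4,0,0,0,0.35]]

```text
time: 20.55
eef_pos: [471.0, 178.7, 342.1]
tcp_rot: [[0.995, 0.005, 0.095], [-0.095, 0.004, 0.995], [0.004, -1.0, 0.004]]
force: [0.6, -0.0, 0.2]
finger_gap: 0.326
```

Run:
```python
from h import *
go([0,0,0])
a=cv2.resize(read_camera("side")[170:410,225:415],(475,600)); b=read_camera("top")[165:345,80:320]; b=cv2.resize(b,(320,240)); b=cv2.copyMakeBorder(b,0,360,0,0,cv2.BORDER_CONSTANT)
cv2.imwrite("pics/z.png",np.hstack([a,b]))
uy=np.array([.996,-.092,0])
for th in(1.8,1.9):
    x=np.cos(th)*C-np.sin(th)*Z; print(th,[((proj("side",H-168*x+k*uy)-[225,170])*2.5).round(0).tolist() for k in(-23,180)])
```

```text
shift [-2.266  1.696 -1.121] turn y 0 yaw now 1.475 pos [471.  178.7 342.1] F [ 0.6 -0.   0.2] gap 28.7 t 20.55
1.8 [[283.0, 249.0], [33.0, 203.0]]
1.9 [[277.0, 268.0], [25.0, 219.0]]
```

View pics/z.png

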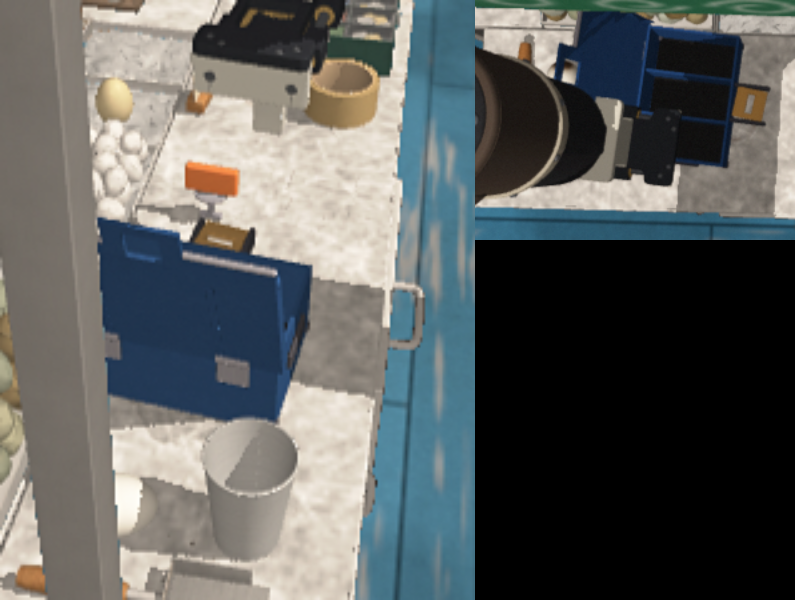

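The lid rests leaning back, with its lip corner at crop (277,270) against a predicted (277,268) for 1.9 rad. The pin stands upright at (212,185), the cup and tape roll are in place, and the gripper touches nothing, so I'm handing the job in.

```bash
python3 -c "
from station import *
print(finish_job())"
```

```text
the job is handed in; nothing more can be done
None
```

The case is open: the pin is out and standing on the counter, and the lid is back on its stop. I handed the job in at about 20.6 s of robot time.

- **Pin:** I gripped the wing and turned it clockwise. A gentle pull was still blocked (about 16 N) at roughly 0.16 rad anticlockwise of the case's y axis. It came free about 0.02 rad anticlockwise of that axis. I drew it out and set it upright in front of the case at about (570, -90), touching down with about 5 N before letting go.
- **Lid:** I caged the lip's right half loosely between the fingers and followed the hinge arc all the way back. A light push then met about 10 N, so it was on the stop, and I backed off and withdrew upward.
- **Last checks:** The final picture put the lid's lip corner within about 2 px of where 1.9 rad should show. The pin was still standing, the gripper was clear and the force reading was near zero. The cup and tape roll looked unmoved. I saw nothing hit the price card or the two shakers, but they were partly or wholly hidden in that last view, so I did not check them there.

Early in the lift the lid sat at about 0.15 rad when I had commanded 0.2. That was slack in the loose grip, and no other checks disagreed.

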